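# Sweep loose caps off the drain board into the wash tray

## Task

Sweep the three loose screw caps along the white drain board with your fingers and over its open edge, so that all three drop into the low steel wash tray beside the board. Only push them: do not squeeze them or lift them off the board. Leave the two closed jars that stand among them upright where they are.

Things in the scene. Friction and masses are not known exactly. Their poses are not given: they have to be found in the camera images.
- board: white plastic drain board fixed to the bench, 260 mm (its x) by 280 mm (its y); flat top 40 mm above the bench; rims 10 mm high and 6 mm thick along its two x edges (towards and away from the robot); open, without rims, at its y edges (y = +140 and -140 mm). Origin at the centre of its underside on the bench, x roughly away from the robot
- tray: open steel wash tray fixed to the bench against one of the board's open y edges (left or right, it changes from run to run; a tube rack stands at the other), turned with the board: 240 mm (x) by 140 mm (y), 32 mm high so its rim is 8 mm below the board's top, walls 4 mm, gap to the board 2 mm; origin at the centre of its underside on the bench, axes along the board's
- rack: aluminium tube rack with capped tubes, fixed to the bench at the board's other open edge, 220 mm (x) by 110 mm (y), 64 mm high to the tube caps, 17 mm from the board; origin at the centre of its underside, axes along the board's
- cap1: blue plastic screw cap, a plain disc 40 mm across and 18 mm high, loose on the board, flat and solid side up, about 15 g; origin at the centre of its underside, z up. It and cap2 lie one behind the other along y in the strip nearer the robot, between the jars and the near rim
- cap2: blue plastic screw cap, a plain disc 40 mm across and 18 mm high, loose on the board, flat and solid side up, about 15 g; origin at the centre of its underside, z up. It shares the near strip with cap1, their centres 90 mm or more apart
- cap3: blue plastic screw cap, a plain disc 40 mm across and 18 mm high, loose on the board, flat and solid side up, about 15 g; origin at the centre of its underside, z up. It lies alone in the strip farther from the robot, between the jars and the far rim
- jar1: small closed glass jar standing on the board between the caps, 45 mm across, 60 mm high with its blue screw cap on, about 120 g; origin at the centre of its underside
- jar2: small closed glass jar standing on the board between the caps, 45 mm across, 60 mm high with its blue screw cap on, about 120 g; origin at the centre of its underside
Mind the look-alikes: they are no part of the job. What is shaped like the cap3 but black or red is not meant. Leave any yellow look-alike of the cap1 alone.

How it is judged (in metres and radians):
At the end, for the whole second after the job is handed in: Each cap's origin lies inside the tray's walls and lower than 34 mm above the bench, at rest (under 0.03 m/s); both jars upright (within 0.2 rad) and within 20 mm of where they started (x of cap1 in the frame of tray between -0.118 and 0.118 m and y of cap1 in the frame of tray between -0.068 and 0.068 m and height (world z) of each of cap1, cap2, cap3 below 0.034 m and linear speed of each of cap1, cap2, cap3 below 0.03 m/s and x of cap2 in the frame of tray between -0.118 and 0.118 m and y of cap2 in the frame of tray between -0.068 and 0.068 m and x of cap3 in the frame of tray between -0.118 and 0.118 m and y of cap3 in the frame of tray between -0.068 and 0.068 m and distance of each of jar1, jar2 from where it was at the start of the episode below 0.02 m and angle between each of jar1, jar2's own z axis and vertical below 0.2 rad); the robot touches nothing.
It fails at once if a cap is lifted: its origin rises more than 12 mm above the board's top (height (world z) of any of cap1, cap2, cap3 above 0.052 m).
It fails at once if a cap is squeezed or pressed by the fingers with more than 15 N (contact force between the fingers and cap1 above 15 N or contact force between the fingers and cap2 above 15 N or contact force between the fingers and cap3 above 15 N).
It fails at once if a jar is shifted by more than 20 mm, or tipped by more than 0.35 rad (distance of any of jar1, jar2 from where it was at the start of the episode above 0.02 m or angle between any of jar1, jar2's own z axis and vertical above 0.35 rad).
It also fails if it takes over 58 s, if anything falls off the work surface, if the arm or the gripper's body presses on something with over 40 N, if the wrist force passes 120 N, or if a joint passes its speed limit or range.

## Robot

A 6-joint arm with a two-finger parallel gripper is mounted at the origin on the work surface. World frame = base frame: x ahead of the robot, y to its left, z up, the work surface at z = 0. Lengths are in m, angles in degrees, forces in N, time in s.
With the tool pointing down it reaches from about 0.35 to 0.875 m from the base axis. Payload 4.2 kg.
Tool frame: the origin (TCP) lies midway between the tips of the shut fingers; the grasp point (between the pads) lies 19 mm behind it; z points along the fingers, y is the line along which they close (so a half turn about z gives the same grasp; the last joint's range is limited). The gripper opens to 87 mm and grips with 3 to 60 N. Pads are 19 mm wide; open, the fingers measure 117 mm over their backs; the gripper's body (75 mm by 190 mm) begins 51 mm behind the grasp point.
Start: joints at [81.795, 22.042, 0.453, 0, -68.411, -14.817], TCP at [0.244, 0.575, 0.223] pointing down, gripper open.
Joint ranges: [-179.83, 179.83], [-69.29, 118.12], [-61.27, 80.66], [-181.25, 117.63], [-171.15, -9.14], [-177.46, 177.46]. Speed limits (degrees/s): [159.86, 159.86, 180, 180, 180, 180].

## Interface

Orientations are given as [roll, pitch, yaw] about the fixed x, y, z axes, in that order (R = Rz(yaw) Ry(pitch) Rx(roll)).
In Python, from workcell import env gives the robot as it stands. The module is installed in compiled form; this text tells all that it offers. Calls block until the motion is done:
- env.goto(position, orientation): joint-space move of the TCP to a pose.
- env.move_straight(position, rotation=None, rate=0.15, force_limit=None): straight line of the TCP; rotation=None keeps the orientation; rate is the mean speed in m/s. With force_limit (N) it stops when the force on the tool has changed by that much, and returns True; else False.
- env.set_joints(angles): joint-space move.
- env.gripper_to(opening, grasp_force=None): opening from 0.0 (shut) to 1.0 (fully open); grasp_force is the grip in N (None keeps the last); returns when the fingers have stopped.
- env.dwell(seconds).
- env.inverse_kinematics(position, orientation): joint angles nearest the present ones, or None.
- env.read_state(): the state.
- env.grab_frame(name): name is "scene" or "side" or "wrist"; returns a dict with "image" (420x560x3 uint8, blue, green, red), "fx", "fy", "cx", "cy" (pixels), "position" and "orientation" of the camera in the world. Camera axes: x right, y up, looking along -z (the intrinsics and any distortion apply to the point x, -y, -z); pixel columns grow to the right and rows downward; lengths in m; the calibration is good to about 2 mm. A picture is of the moment at which its call begins. There is no depth.
A pose or a line that the arm cannot do raises env.Unreachable and nothing moves.
- env.close_job(): hands the job in; it is judged then, once.
Trained networks look in a picture, given as the dict that the camera call returned (one of the last four; its "shot" number tells which), for a name from the list of things; names that differ only in an ending like _2 or _b are one class to them, and where a whole thing is asked for, a point or a joint stands for the part that bears it (a point fixed in the world has none). Each returns a list of dicts, best first, with "score" (0 to 1); they miss things now and then, are a little off and sometimes report something else, mostly with a low value. They report only what shows in the picture. A call takes as long as a camera call. They do not tell look-alikes from the thing itself.
- env.search_frame(picture, thing): "xyz" ([x, y, z] in m, in world coordinates, good to about 4 mm: the middle of the surface that is visible of it).
- env.trace(picture, thing): "mask" (420x560 bool, what is visible of it).
The state is a dict: "clock": time; "joint_positions": joint angles; "qvel": joint speeds; "joint_torque": joint torques, N m; "position": TCP position; "tool_rot": TCP orientation; "force": force on the tool from outside, world axes, zero at the start; "wrist_torque": the same for the moment, N m; "opening": opening from 0.0 (shut) to 1.0 (fully open); "finger_force": force on a finger pad.
Only numpy, scipy, OpenCV 4.12 (cv2) and the standard library are available. Lean on these libraries where they do the work, as an engineer would, in place of code of your own. Each camera call takes 0.05 s, during which the arm holds its last target. There are 200 camera calls.

## Working session

There is one attempt and no reset: what is moved stays moved. The work goes in short steps, each a Python script; the robot and the scene stay as the last script left them, time stands still between calls to the robot, and variables do not carry over. Pictures are saved under pics/ and viewed, at most 10 in all, crops included, and the job is handed in when it is done.

```bash
mkdir -p pics; python3 - <<'E'
from workcell import env
import cv2
s=env.read_state();print(s["clock"],s["position"],s["tool_rot"],s["opening"])
for n in ["scene","side"]:
    p=env.grab_frame(n);cv2.imwrite(f"pics/{n}1.png",p["image"]);print(n,p["position"],p["orientation"],p["fx"],[k for k in p])
    for t in ["board","tray","rack","cap1","jar1"]:
        for d in env.search_frame(p,t): print(t,[round(v,3) for v in d["xyz"]],round(d["score"],2))
E
```

```text
0.0 [0.2441488  0.57470081 0.22148357] [ 1.79878555e+02 -3.09026810e-03 -2.30332215e+01] 1.001847723657411
scene [ 1.02153976 -0.21675007  0.62717223] [42.41751317 -0.26569692 62.96080125] 412.77496183458976 ['image', 'fx', 'fy', 'cx', 'cy', 'position', 'orientation', 'shot']
board [0.612, 0.036, 0.04] 0.58
tray [0.579, -0.162, 0.001] 0.74
rack [0.592, 0.248, 0.051] 0.97
cap1 [0.759, 0.242, 0.017] 0.92
cap1 [0.493, -0.013, 0.061] 0.74
cap1 [0.657, 0.041, 0.061] 0.73
cap1 [0.385, -0.045, 0.019] 0.73
cap1 [0.491, 0.119, 0.057] 0.7
cap1 [0.763, 0.05, 0.018] 0.61
jar1 [0.571, 0.118, 0.083] 0.93
jar1 [0.582, -0.048, 0.09] 0.73
side [0.18917708 0.48632409 0.40606732] [  59.09613317    0.72153785 -142.83665873] 406.7721883061947 ['image', 'fx', 'fy', 'cx', 'cy', 'position', 'orientation', 'shot']
board [0.527, 0.096, 0.043] 0.73
tray [0.549, -0.206, 0.004] 0.72
rack [0.532, 0.28, 0.048] 0.89
cap1 [0.382, -0.036, 0.021] 0.93
cap1 [0.479, 0.129, 0.058] 0.9
cap1 [0.483, -0.003, 0.056] 0.79
cap1 [0.745, 0.248, 0.019] 0.63
cap1 [0.651, 0.049, 0.057] 0.51
cap1 [0.762, 0.057, 0.02] 0.43
cap1 [0.53, 0.28, 0.043] 0.37
jar1 [0.551, 0.141, 0.082] 0.93
jar1 [0.556, -0.027, 0.075] 0.69
```

View pics/scene1.png

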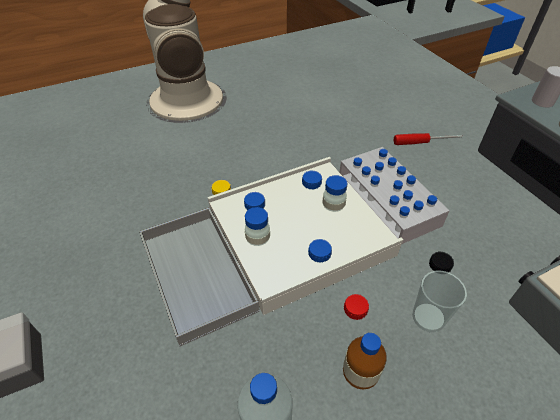

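View pics/side1.png

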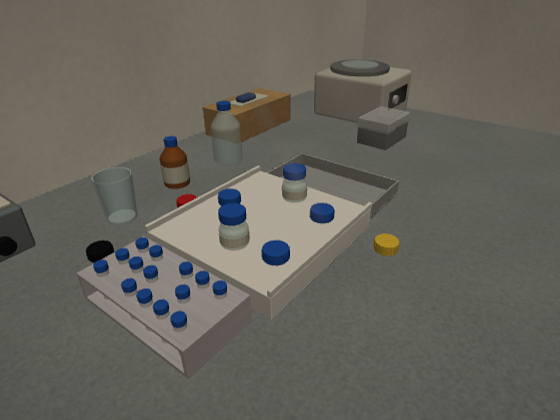

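The blue discs on the board are the caps: in scene at (312,180), (255,202) and (320,250). The blue-topped jars are at (336,190) and (257,222), and the tray is on the -y side. Look-alikes, all off the board, are yellow (221,187), red (356,306) and black (441,262); the rack tube caps (~390,180) and bottle caps (263,385), (371,343) are also blue. I'll fit the poses by silhouette in both views.

```bash
cat > h.py <<'E'
import numpy as np, cv2
from scipy.spatial.transform import Rotation as R
from scipy.optimize import minimize
def proj(p,X):
    c=R.from_euler('xyz',p["orientation"],degrees=True).inv().apply(np.atleast_2d(X)-p["position"])
    return np.c_[p["cx"]+p["fx"]*c[:,0]/-c[:,2], p["cy"]-p["fy"]*c[:,1]/-c[:,2]]
def sil(uv):
    m=np.zeros((420*4,560*4),np.uint8); cv2.fillConvexPoly(m,cv2.convexHull((uv*4).round().astype(np.int32)),1)
    return cv2.resize(m.astype(np.float32),(560,420),interpolation=cv2.INTER_AREA)
def hullmask(m): 
    n,l,s,_=cv2.connectedComponentsWithStats(m.astype(np.uint8)); m=l==1+s[1:,4].argmax()
    return sil(np.argwhere(m)[:,::-1].astype(float))
def cyl(c,r,z0,z1):
    a=np.linspace(0,2*np.pi,40); return np.vstack([np.c_[c[0]+r*np.cos(a),c[1]+r*np.sin(a),0*a+z] for z in (z0,z1)])
def box(q,hx,hy,z0,z1):
    X=np.array([[x,y,0] for x in(-hx,hx) for y in(-hy,hy)]); X=R.from_euler('z',q[2]*10,degrees=True).apply(X)+[q[0],q[1],0]
    return np.vstack([X+[0,0,z0],X+[0,0,z1]])
def fit(views,shape,q0):
    f=lambda q: np.mean([1-np.minimum(sil(proj(p,shape(q))),m).sum()/np.maximum(sil(proj(p,shape(q))),m).sum() for p,m in views])
    s=np.vstack([q0]+[np.array(q0)+d for d in np.eye(len(q0))*[.012,.012,.3][:len(q0)]]) if len(q0)==3 else np.vstack([q0]+[np.array(q0)+d for d in np.eye(2)*.01])
    r=minimize(f,q0,method='Nelder-Mead',options=dict(initial_simplex=s,xatol=2e-4,fatol=1e-4)); return r.x,r.fun
E
python3 - <<'E'
from workcell import env
from h import *
P=[env.grab_frame(n) for n in("scene","side")]
def best(p,t,X):
    u=proj(p,X)[0]; b=[d["mask"] for d in env.trace(p,t)]
    b=[m for m in b if m.any()]
    return min(b,key=lambda m:np.linalg.norm(np.argwhere(m).mean(0)[::-1]-u))
def run(t,X,shape,q0,hull=True):
    V=[]
    for p in P:
        m=best(p,t,X); V.append((p,hullmask(m) if hull else m.astype(np.float32)))
    print(t,"joint",*fit(V,shape,q0)); 
    for v in V: print("   single",*fit([v],shape,q0))
run("board",[.565,.04,.045],lambda q:box(q,.13,.14,0.02,.045),[.565,.04,0.])
run("tray",[.565,-.17,.01],lambda q:box(q,.12,.07,0.016,.032),[.565,-.17,0.])
for c in [(.485,.124),(.488,-.008),(.654,.045)]: run("cap1",[*c,.05],lambda q:cyl(q,.02,.04,.058),c,True)
for c in [(.561,.13),(.569,-.038)]: run("jar1",[*c,.07],lambda q:cyl(q,.0225,.04,.1),c)
E
```

```text
board joint [ 0.57005933  0.05049385 -0.13264781] 0.07949447631835938
   single [ 0.57750535  0.04862418 -0.08825972] 0.04982197284698486
   single [ 0.5621897   0.05388486 -0.32109608] 0.0804407000541687
tray joint [ 0.57023697 -0.1644425   0.03964201] 0.1091001033782959
   single [ 0.57615132 -0.16273536 -0.04298106] 0.03958714008331299
   single [ 0.56393382 -0.17306659 -0.11025677] 0.13412153720855713
cap1 joint [0.48721802 0.12022738] 0.09460541605949402
   single [0.48608261 0.12076373] 0.06985431909561157
   single [0.48938624 0.11784642] 0.10659158229827881
cap1 joint [ 0.49212636 -0.01209746] 0.1400814950466156
   single [ 0.49135161 -0.0121075 ] 0.165105402469635
   single [ 0.49333776 -0.01323045] 0.10352301597595215
cap1 joint [0.65436489 0.04127491] 0.18735870718955994
   single [0.65136509 0.04288903] 0.13052153587341309
   single [0.66102894 0.03567357] 0.22245454788208008
jar1 joint [0.56264268 0.12772834] 0.15265697240829468
   single [0.5583477  0.13013878] 0.1505303978919983
   single [0.56534033 0.12503878] 0.14126241207122803
jar1 joint [ 0.57322003 -0.04386718] 0.5512721538543701
   single [ 0.569 -0.038] 1.0
   single [ 0.57322003 -0.04386718] 0.10254430770874023
```

```bash
python3 - <<'E'
from workcell import env
from h import *
yaws={y:env.inverse_kinematics([.49,.05,.2],[180,0,y]) for y in(-91,89)}; print(yaws)
y=-91 if yaws[-91] is not None else 89
env.gripper_to(0.3)
env.goto([.49,.05,.30],[180,0,y])
s=env.read_state();print(s["clock"],s["position"],s["tool_rot"],s["opening"])
p=env.grab_frame("wrist");im=p["image"].copy()
for c,z,r in [((.487,.120),.058,.02),((.492,-.012),.058,.02),((.654,.042),.058,.02),((.562,.128),.1,.0225),((.571,-.041),.1,.0225)]:
    a=np.linspace(0,6.3,30);cv2.polylines(im,[proj(p,np.c_[c[0]+r*np.cos(a),c[1]+r*np.sin(a),0*a+z]).astype(int)],True,(0,0,255),1)
b=box([.572,.05,-.08],.13,.14,.05,.05)[[0,1,3,2]];cv2.polylines(im,[proj(p,b).astype(int)],True,(0,255,0),1)
cv2.imwrite("pics/w1.png",im)
print(p["position"],p["orientation"])
for t in["cap1","jar1"]:
    for d in env.search_frame(p,t): print(t,np.round(d["xyz"],3),round(d["score"],2))
E
```

```text
{-91: array([ 24.75785657,  10.21136064, -19.66171134,   0.        ,
       -60.12692802, -25.75785657]), 89: array([ 24.75785657,  10.21136064, -19.66171134,   0.        ,
       -60.12692802, 154.24214343])}
4.7 [0.49008212 0.05066622 0.29977704] [ 1.79981987e+02 -6.72161581e-04 -9.09346679e+01] 0.3009040158688034
[ 0.4901115  -0.0282492   0.46170484] [-1.70291904e+01  6.99525004e-02  1.79077416e+02]
cap1 [0.646 0.04  0.056] 0.93
cap1 [ 0.489 -0.009  0.064] 0.89
cap1 [0.56  0.125 0.1  ] 0.7
cap1 [0.758 0.05  0.02 ] 0.64
cap1 [0.487 0.118 0.054] 0.62
cap1 [ 0.388 -0.047  0.02 ] 0.59
jar1 [ 0.564 -0.039  0.097] 0.73
jar1 [0.559 0.12  0.098] 0.6
```

View pics/w1.png

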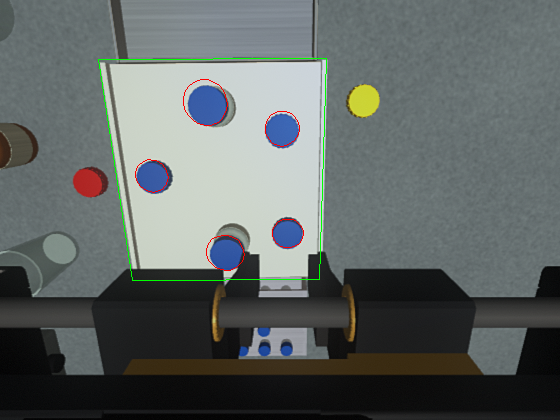

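The overlay matches: the caps are blue at (288,233), (282,130) and (153,177), jars at (207,105) and (226,252), tray at the top; yellow and red are off the board. I'll push cap2 first, with the fingers slightly open as a fork.

```bash
cat > push.py <<'E'
from workcell import env
from h import *
def push(x,y,yend,x1=None,back=.018,rate=.1):
    o=[180,0,-91]; x1=x if x1 is None else x1
    y0=y+.02+.0095+back
    env.goto([x,y0,.14],o)
    print("down",env.move_straight([x,y0,.046],rate=.12,force_limit=10))
    print("push",env.move_straight([x1,yend,.046],rate=rate,force_limit=15))
    s=env.read_state(); print(s["clock"],s["position"],s["force"])
    env.move_straight([x1,yend,.15],rate=.2)
def look(n):
    p=env.grab_frame("scene");cv2.imwrite(f"pics/{n}.png",p["image"][130:350,120:460])
    for d in env.search_frame(p,"cap1"): print(np.round(d["xyz"],3),round(d["score"],2))
E
python3 - <<'E'
from push import *
push(.490,-.010,-.100); look("a1")
E
```

```text
down False
push False
7.9917 [ 0.4900898  -0.09959689  0.04603061] [-0.13191879 -0.07273342  0.2323241 ]
[0.66  0.039 0.06 ] 0.89
[0.76  0.239 0.018] 0.82
[0.494 0.116 0.055] 0.79
[0.766 0.052 0.02 ] 0.68
[ 0.5   -0.126  0.039] 0.64
[ 0.385 -0.047  0.018] 0.48
```

View pics/a1.png

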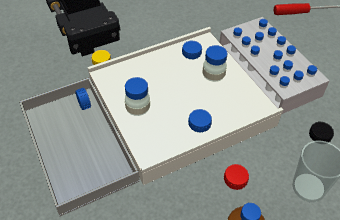

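Cap2 is in the tray, tilted at crop (84,98). The jars are unmoved. Cap3 next.

```bash
python3 - <<'E'
from push import *
push(.651,.040,-.100); look("a2")
push(.487,.119,-.100,x1=.492); look("a3")
a=cv2.imread("pics/a2.png");b=cv2.imread("pics/a3.png");cv2.imwrite("pics/a23.png",np.hstack([a,b]))
E
```

```text
down False
push False
12.6917 [ 0.6510712  -0.09953718  0.04601996] [ 0.70324505 -0.07073702 -0.58134399]
[ 0.655 -0.15   0.023] 0.83
[0.76  0.237 0.019] 0.79
[0.495 0.119 0.058] 0.78
[0.763 0.053 0.02 ] 0.57
[ 0.5   -0.122  0.039] 0.5
down False
push False
18.4 [ 0.49203741 -0.09974782  0.04599865] [ 0.15409544 -0.33626512  0.1187667 ]
[ 0.496 -0.154  0.025] 0.95
[0.767 0.054 0.019] 0.95
[ 0.384 -0.046  0.019] 0.78
[0.76  0.242 0.019] 0.67
[ 0.655 -0.148  0.025] 0.58
[ 0.504 -0.119  0.036] 0.53
```

View pics/a23.png

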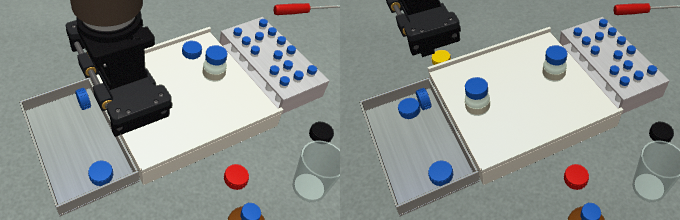

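All three lie in the tray, at right-half crop (69,108), (84,98) and (100,173). Cap2 stands tilted at the wall, so I'll check its height from close up.

```bash
python3 - <<'E'
from push import *
env.goto([.50,-.16,.20],[180,0,-91])
p=env.grab_frame("wrist");q=env.grab_frame("scene")
cv2.imwrite("pics/b.png",np.hstack([cv2.resize(p["image"],(400,300)),cv2.resize(q["image"][200:330,130:303],(400,300),interpolation=cv2.INTER_CUBIC)]))
for d in env.search_frame(p,"cap1"): print(np.round(d["xyz"],3),round(d["score"],2),proj(p,d["xyz"]).round())
E
```

```text
[ 0.49  -0.122  0.035] 0.98 [[294. 232.]]
[ 0.646 -0.147  0.023] 0.83 [[147. 208.]]
[ 0.488 -0.15   0.025] 0.79 [[296. 203.]]
```

View pics/b.png

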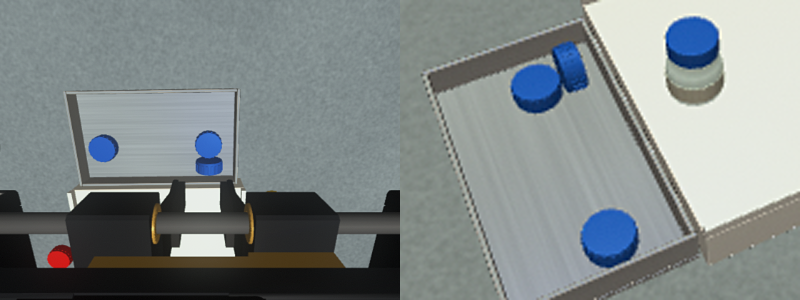

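Cap2 stands on edge on the tray floor. Its origin is about 24 mm up, well inside the walls, and it hasn't moved. Clearing the arm and handing in.

```bash
python3 - <<'E'
from push import *
env.goto([.45,-.05,.30],[180,0,-91]); env.dwell(.5)
p=env.grab_frame("scene")
for t in("cap1","jar1"):
    for d in env.search_frame(p,t): print(t,np.round(d["xyz"],3),round(d["score"],2))
print(env.read_state()["clock"],env.close_job())
E
```

```text
cap1 [0.758 0.24  0.019] 0.93
cap1 [0.767 0.054 0.019] 0.88
cap1 [ 0.505 -0.117  0.036] 0.78
cap1 [ 0.657 -0.147  0.024] 0.77
cap1 [ 0.496 -0.152  0.023] 0.76
cap1 [ 0.386 -0.049  0.018] 0.68
jar1 [ 0.582 -0.046  0.088] 0.76
jar1 [0.571 0.117 0.083] 0.58
the job is handed in; nothing more can be done
21.05 None
```

The job is handed in at about 21 s: all three blue caps were pushed off the open edge and lie in the wash tray (cap2 standing on edge), and the jars look upright and unmoved in the last pictures; no verdict was returned.

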